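Withdraw the transfer paddle from under a stack of dishes

ROBOT

A 7-joint arm with a two-finger parallel gripper is mounted at the origin on a cart in front of the work surface, level with it; the furniture and walls round the work are solid. World frame = base frame: x ahead of the robot, y to its left, z up, the work surface at z = 0. Lengths are in m, angles in rad, forces in N, time in s.
With the tool pointing down it reaches from about 0.425 to 0.925 m from the base axis. Payload 6.8 kg.
Tool frame: the origin (TCP) lies on the front face of the gripper's body, between the roots of the fingers; the fingertips stand 73 mm ahead of it and the grasp point (between the pads) lies 54 mm ahead of it (env.nose_length is the distance from the TCP to the fingertips, in m); z points along the fingers, y is the line along which they close (so a half turn about z gives the same grasp; the last joint's range is limited). The gripper opens to 85 mm and grips with 20 to 120 N. Pads are 22 mm wide; open, the fingers measure 114 mm over their backs; the gripper's body (76 mm by 85 mm) begins 54 mm behind the grasp point. The pads swing forward as they close: fully open they stand 13 mm farther back than shut.
Start: joints at [-1.27, 0.477, 0.022, 1.555, -0.011, 1.109, -0.083], TCP at [0.268, 0.619, 0.304] pointing down, gripper open.
Joint ranges: [-2.96, 2.96], [-0.34, 2.1], [-1.41, 1.46], [0.24, 2.44], [-1.37, 4.51], [0.17, 1.92], [-2.96, 2.96]. Speed limits (rad/s): [2.39, 2.39, 3.14, 3.14, 3.14, 3.14, 3.14].

INTERFACE

Orientations are given as a unit quaternion [w, x, y, z].
In Python, from cell import env, kin, camera, calibration, job gives the robot as it stands. The module is installed in compiled form; this text tells all that it offers. Calls block until the motion is done:
- env.reach(position, orientation): joint-space move of the TCP to a pose.
- env.movel(position, velocity=0.15, rot=None, stop_force=None): straight line of the TCP; rot=None keeps the orientation; velocity is the mean speed in m/s. With stop_force (N) it stops when the force on the tool has changed by that much, and returns True; else False.
- env.goto_joints(angles): joint-space move.
- env.grip(opening, f_grip=None): finger opening in m; f_grip is the grip in N (None keeps the last); returns when the fingers have stopped.
- env.dwell(seconds).
- kin.inverse_kinematics(position, orientation): joint angles nearest the present ones, or None.
- env.get_state(): the state.
- camera(name): name is "side" or "top"; returns (picture, depth): 384x512x3 uint8, blue, green, red; 384x512 float32, m along the optical axis (not along the pixel's ray), 0 where there is no reading.
- calibration(name): a dict with "fx", "fy", "cx", "cy" (pixels), "rvec" (rotation vector, rad) and "tvec" (3), from world to camera coordinates, as OpenCV has them. Camera axes: x right, y down, z forward; pixel columns grow to the right and rows downward; lengths in m; the calibration is good to about 2 mm. A picture is of the moment at which its call begins. calibration takes no time and is no camera call.
A pose or a line that the arm cannot do raises env.PlanningError and nothing moves.
- job.job_done(): hands the job in; it is judged then, once.
The state is a dict: "time": time; "qpos": joint angles; "joint_velocities": joint speeds; "joint_torque": joint torques, N m; "tcp_pos": TCP position; "orientation": TCP orientation; "force": force on the tool from outside, world axes, zero at the start; "torque": the same for the moment, N m; "opening": finger opening in m; "gripper_force": force on a finger pad.
Only numpy, scipy, OpenCV 4.12 (cv2) and the standard library are available. Lean on these libraries where they do the work, as an engineer would, in place of code of your own. Each camera call takes 0.05 s, during which the arm holds its last target. There are 200 camera calls.

TASK

A steel transfer paddle was used to set a stack of culture dishes, with a specimen cup on top, on the stacking stand. Draw the paddle out by its upright grip between the stand's two posts, which hold the stack back, and lay it flat in the long shallow tray; the dishes and cup must stay stacked and upright on the stand, untouched by the robot. The gap between the posts is narrow and may be off to one side of the paddle: ease the paddle through by feel, bearing down on nothing and never pressing it against the stand or posts with more than about 25 N, do not let it drop, and leave the other things on the bench alone.

Things in the scene. Friction and masses are not known exactly. Their poses are not given: they have to be found in the camera images.
- stand: Fixed aluminium base plate, 6 mm thick, flat top, x from -62 to +52 mm, y from -60 to +60 mm of its origin, which lies on the bench; z up. -x is its front, to which the paddle is drawn out. It carries two upright posts (see stand_track).
- stand_track (a point): On the plate's top at x = -48 mm, y = 0 of the stand: middle of the track of two square steel posts, 10 x 12 mm, up to 46 mm above the bench, open above. Clear gap between them 53 mm. They are clamped and do not give. The gap's middle lies anywhere within 12 mm either side (along y) of this point; that offset is NOT reported: feel (or see) it.
- stand_spot (a point): Where the stack nominally stands: on the plate's top (6 mm above the bench), at x = +3 mm, y = 0 of the stand.
- paddle: Loose flat steel paddle, 0.16 kg, 5 mm thick. Origin on its underside, below its grip's middle; x runs along it to the tail, z up. Neck 22 mm wide from x = -20 to +84 mm, then square shoulders to the blade, 50 mm wide, to the tail at +143 mm. It lies on the stand, neck between the posts, origin near x = -108 mm of the stand, axis within 1 degree and 2 mm of the stand's x.
- paddle_grip (a point): Middle of the paddle's upright grey grip, 25 mm above the underside: 40 mm long (x), 14 mm wide (y), top 46 mm above the underside. It is in front of the stand; pinch it across its width from above.
- paddle_shoulder (a point): Middle of the blade's front edge (x = +84 mm): square shoulders reach out to 25 mm each side, corners hardly rounded. Drawn to the stand's -x, one shoulder catches a post after 12 to 24 mm unless the paddle is within 1.5 to 2 mm of the gap's middle. It is felt as resistance whose line of action passes through the caught shoulder; back off and move to the other side.
- paddle_tail (a point): End of the blade, at x = +143 mm, under the stack. Clear of the posts when the paddle's origin is beyond x = -197 mm of the stand. The stack rides along a few mm until the posts stop it, and sinks 5 mm to the plate as the blade leaves.
- dish_1: Lowest lidded culture dish of the stack, round, 91 mm across, 15 mm high, loose; origin at the centre of its underside, z up. It rests on the paddle (underside 11 mm above the bench), a few mm short of the nearer post. About 0.05 kg, like the other two.
- dish_2: Middle dish, same size, on dish_1; origin at the centre of its underside.
- dish_3: Top dish, same size, on dish_2; origin at the centre of its underside.
- stack_cup: Specimen cup with screw lid, 65 mm across, 67 mm high, loose on dish_3, the top of the stack (about 123 mm above the bench at first); origin at the centre of its underside, z up.
- tray: Fixed white shallow tray, open at the top, 200 mm long (x from -145 to +55 mm of its origin), 76 mm wide (y), walls 4 mm thick and 18 mm high, inner floor 4 mm above the bench. Origin on the bench, x along its length. The paddle fits it lengthwise, either way round, with about 14 mm spare at each end and 9 mm at each side; grip to the robot, the paddle's origin then belongs at x = -107 mm, y = 0.
- tray_middle (a point): Centre of the tray's inner floor, at x = -45 mm of the tray, 4 mm above the bench.
- cup_2: Bystander: specimen cup, 65 mm across, 67 mm high, loose on the bench near the back, between stand and tray; origin at the centre of its underside.
Mind the look-alikes: they are no part of the job. There is more than one size of the stand; the job needs the larger.

How it is judged:
By the outcome, as a careful person would: the job done as asked, in the order asked, and still so for the second after the job is handed in, with the robot touching nothing.
It also fails if it takes over 67 s, if anything falls off the work surface, if the arm or the gripper's body presses on something with over 40 N, if the wrist force passes 120 N, or if a joint passes its speed limit or range.

## Working session

There is one attempt and no reset: what is moved stays moved. The work goes in short steps, each a Python script; the robot and the scene stay as the last script left them, time stands still between calls to the robot, and variables do not carry over. Pictures are saved under pics/ and viewed, at most 10 in all, crops included, and the job is handed in when it is done.

```bash
mkdir -p pics; ls
cat > h.py <<'E'
import numpy as np, cv2
from cell import env, kin, camera, calibration, job
def cal(n):
    c=calibration(n); K=np.array([[c["fx"],0,c["cx"]],[0,c["fy"],c["cy"]],[0,0,1.]])
    R=cv2.Rodrigues(np.array(c["rvec"],float))[0]; t=np.array(c["tvec"],float).ravel(); return K,R,t
def cloud(n,d):
    K,R,t=cal(n); v,u=np.mgrid[:d.shape[0],:d.shape[1]]
    p=np.stack([(u-K[0,2])/K[0,0]*d,(v-K[1,2])/K[1,1]*d,d],-1)
    w=(p-t)@R; w[d==0]=np.nan; return w
def ray(n,u,v,z):
    K,R,t=cal(n); o=-R.T@t; r=R.T@np.linalg.inv(K)@np.array([u,v,1.]); return o+r*(z-o[2])/r[2]
def proj(n,p):
    K,R,t=cal(n); q=K@(R@np.array(p,float)+t); return q[:2]/q[2]
E
python3 - <<'E'
from h import *
for n in("side","top"):
    b,d=camera(n); cv2.imwrite(f"pics/{n}0.png",cv2.resize(b,(768,576))); np.savez(f"{n}0.npz",b=b,d=d)
    K,R,t=cal(n); print(n,K[0,0],-R.T@t,R[2])
s=env.get_state(); print(s["time"],s["tcp_pos"],s["orientation"],s["force"])
E
```

```text
pics
side 495.71784097242426 [ 0.34345818 -0.87293232  0.4904202 ] [ 0.21661149  0.88480847 -0.41254506]
top 359.6702032899838 [0.41457372 0.05245665 0.90153442] [ 0.17154597  0.00798358 -0.98514377]
0.1 [0.26816179 0.61900738 0.30302814] [-9.37603569e-05  2.02960445e-01  9.79186596e-01 -8.11840167e-04] [-0.15485087  0.36896959  0.23141166]
```

View pics/top0.png

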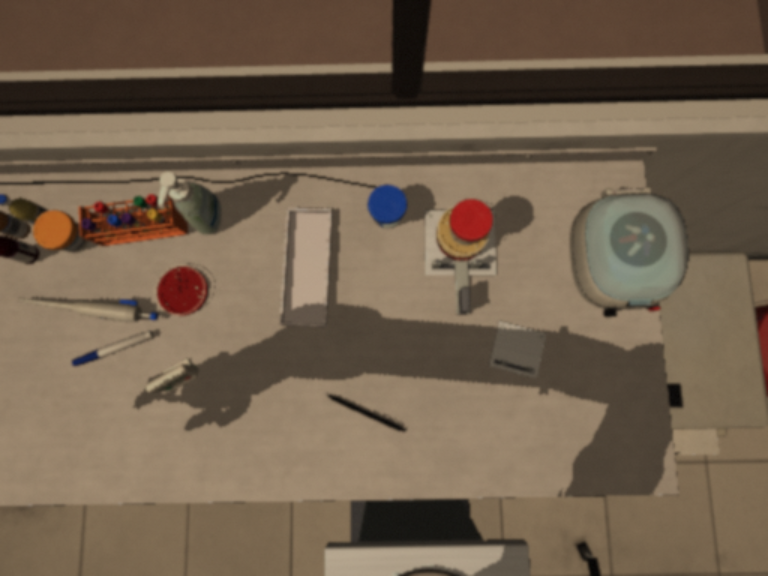

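View pics/side0.png

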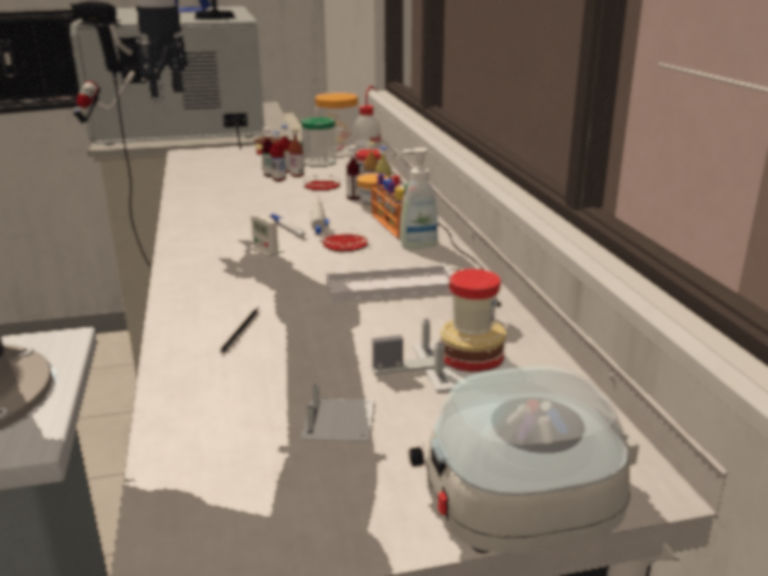

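Top (768 px view): the larger stand with the stack is at (460,245). Its posts are near (440,265) and (485,265), and the paddle grip is at (463,292). The look-alike is the smaller stand at (518,350), empty and in shadow. The tray is at (308,267) and bystander cup_2 is blue at (388,203). Red lids at (182,290) are clutter. I choose the stand carrying the stack and the tray at (308,267), and check with one close crop.

Run:
```python
from h import *
z=np.load("top0.npz"); b,d=z["b"],z["d"]; w=cloud("top",d)
cv2.imwrite("pics/topc.png",cv2.resize(b[130:220,270:345],(650,780)[::1],interpolation=cv2.INTER_CUBIC)[:600])
zz=w[...,2]
def blob(m,name):
    n,l,s,c=cv2.connectedComponentsWithStats(m.astype(np.uint8))
    for i in range(1,n):
        if s[i,4]>12:
            p=w[l==i]; r=cv2.minAreaRect(p[:,:2].astype(np.float32)*1000)
            print(name,c[i].round(1),s[i,4],np.median(p,0).round(3),np.round(r[0],1),np.round(r[1],1),round(r[2],1))
roi=np.zeros(zz.shape,bool); roi[125:225,180:370]=1
blob(roi&(zz>.035)&(zz<.062),"h35-62")
blob(roi&(zz>.003)&(zz<.03),"h3-30")
blob(roi&(zz>.11)&(zz<.16),"cup")
hsv=cv2.cvtColor(b,cv2.COLOR_BGR2HSV)
s=np.load("side0.npz"); ws=cloud("side",s["d"])
zz=ws[...,2]; w=ws
roi=np.zeros(zz.shape,bool); roi[170:270,200:345]=1
blob(roi&(zz>.02)&(zz<.065),"side")
bb=s["b"][170:290,190:350]; cv2.imwrite("pics/sidec.png",cv2.resize(bb,(800,600),interpolation=cv2.INTER_CUBIC))
```

```text
h35-62 [304.  158.8] 418 [ 0.625 -0.053  0.048] [635.6 -65.9] [84.1 64.2] 52.6
h35-62 [291. 174.] 25 [ 0.593 -0.028  0.047] [594.  -28.3] [10.3  9.3] 86.9
h35-62 [317.7 174.1] 28 [ 0.591 -0.093  0.047] [592.2 -92.9] [11.1  9.6] 86.5
h35-62 [310. 199.] 115 [ 0.531 -0.07   0.052] [530.9 -71.3] [13.5 38.9] 88.1
h3-30 [204.3 177.4] 2277 [0.597 0.189 0.006] [600.9 187.4] [ 87.2 212.4] 86.2
h3-30 [304.9 170.6] 1105 [ 0.604 -0.063  0.008] [605.8 -77.4] [187.8 130.1] 2.1
h3-30 [259.  149.5] 44 [0.664 0.049 0.013] [667.6  47.8] [19.7 49.2] 6.7
h3-30 [344.5 220.3] 220 [ 0.481 -0.158  0.005] [ 485.1 -165.4] [84.8 25.2] 88.8
cup [313.9 145.9] 659 [ 0.64  -0.074  0.124] [641.8 -74.7] [62.4 63. ] 89.5
side [337.7 176.6] 213 [0.777 0.141 0.035] [777.9 164.6] [127.6   9.6] 87.6
side [331.9 202.8] 16 [0.718 0.029 0.028] [718.1  29.4] [8.5 4.7] 16.9
side [283.4 219.4] 83 [ 0.591 -0.033  0.035] [591.8 -30.1] [12.7 10.5] 83.0
side [312.7 228.6] 1048 [ 0.628 -0.098  0.045] [636.5 -79.7] [71.7 90.4] 71.4
side [257.7 232.3] 369 [ 0.528 -0.078  0.039] [528.9 -73. ] [17.8 39.8] 89.8
side [209.5 260. ] 30 [ 0.429 -0.134  0.027] [ 428.8 -131.9] [9.9 5.7] 78.8
```

View pics/topc.png

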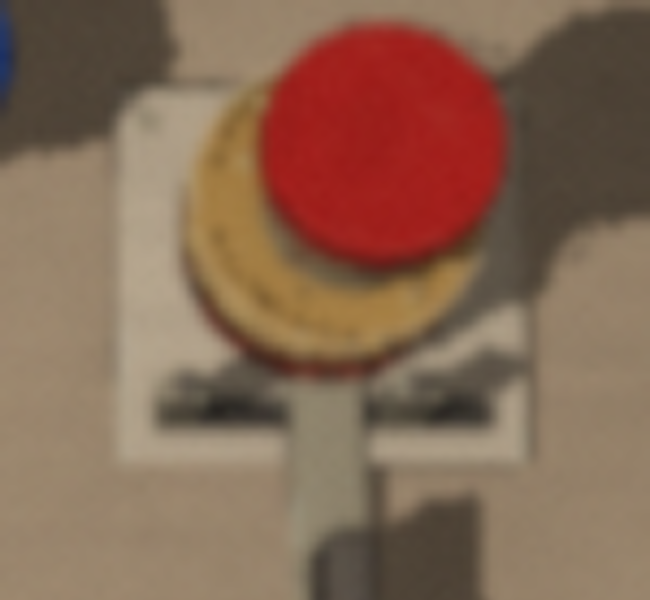

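View pics/sidec.png

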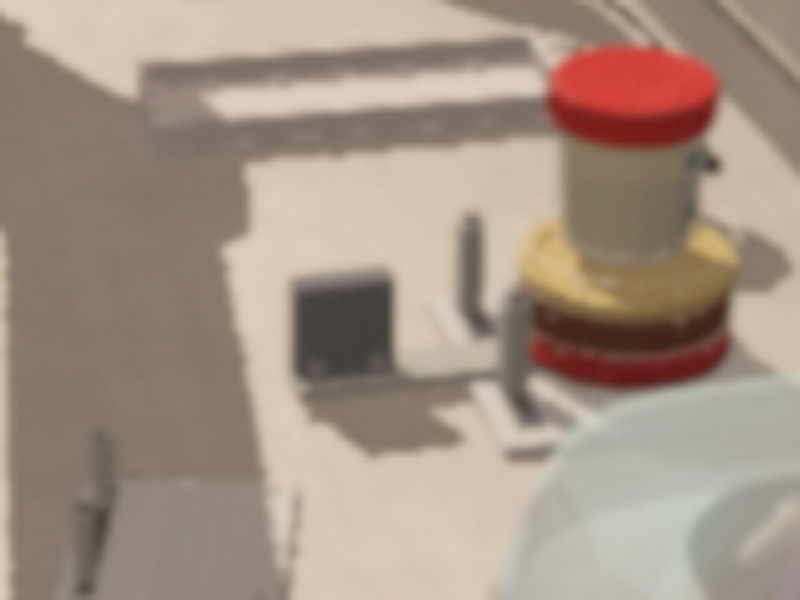

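The crops confirm it: the stack stands on the larger stand, with posts at crop (225,410) and (435,410) and the neck between them, off toward -y. The small empty stand is separate. Next I get the yaw and offsets from edge fits.

Run:
```python
from h import *
z=np.load("top0.npz"); b,d=z["b"],z["d"]; w=cloud("top",d); zz=w[...,2]
g=cv2.GaussianBlur(cv2.cvtColor(b,cv2.COLOR_BGR2GRAY),(0,0),.7).astype(float)
def line(pts,name,ax):
    p=np.array(pts); 
    i,j=(0,1) if ax=='x' else (1,0)   # along x: y=f(x)
    for _ in range(3):
        c=np.polyfit(p[:,i],p[:,j],1); r=p[:,j]-np.polyval(c,p[:,i]); p=p[abs(r)<max(.0012,1.5*np.std(r))]
    print(name,"n",len(p),"mid",np.median(p[:,i]).round(4),"val",np.polyval(c,np.median(p[:,i])).round(4),"slope deg",np.degrees(c[0]).round(2),"rms",np.std(r).round(4))
def sub(a,k): 
    return k+(0 if k<1 or k>=len(a)-1 else .5*(a[k-1]-a[k+1])/(a[k-1]-2*a[k]+a[k+1]+1e-9))
def vedge(rows,c0,c1,h,sgn,name):
    P=[]
    for r in rows:
        a=sgn*np.gradient(g[r,c0:c1]); P.append(ray("top",c0+sub(a,int(a.argmax())),r,h)[:2])
    line(P,name,'x')
def hedge(cols,r0,r1,h,sgn,name):
    P=[]
    for c in cols:
        a=sgn*np.gradient(g[r0:r1,c]); P.append(ray("top",c,r0+sub(a,int(a.argmax())),h)[:2])
    line(P,name,'y')
vedge(range(150,182),279,288,.006,1,"plate L")
vedge(range(166,182),326,336,.006,-1,"plate R")
hedge(list(range(286,302))+list(range(316,329)),180,187,.006,-1,"plate front")
vedge(range(177,190),300,308,.011,1,"neck L"); vedge(range(177,190),309,317,.011,-1,"neck R")
m=(zz>.047)&(zz<.057); m[:190]=0; m[:,:295]=0;m[:,322:]=0
print("grip top",np.nanmean(w[m],0),np.nanmedian(zz[m]),cv2.fitLine(w[m][:,:2].astype(np.float32)*1000,cv2.DIST_L2,0,.01,.01).ravel())
for nm,c0,c1 in(("postL",283,302),("postR",310,326)):
    m=(zz>.040)&(zz<.051);m[:168]=0;m[180:]=0;m[:,:c0]=0;m[:,c1:]=0; p=w[m]; print(nm,p.mean(0).round(4),(p.min(0)+p.max(0))/2, p.max(0)-p.min(0))
# tray rim
m=(zz>.012)&(zz<.026); m[:130]=0;m[225:]=0;m[:,:180]=0;m[:,235:]=0
p=w[m]; r=cv2.minAreaRect(p[:,:2].astype(np.float32)*1000); print("tray",len(p),r)
L=p[p[:,1]>p[:,1].mean()+.02];Rr=p[p[:,1]<p[:,1].mean()-.02]
for q in(L,Rr): print(np.median(q,0),np.degrees(np.polyfit(q[:,0],q[:,1],1)[0]),q[:,0].min(),q[:,0].max())
```

```text
plate L n 32 mid 0.6245 val -0.0129 slope deg -2.52 rms 0.0002
plate R n 13 mid 0.5973 val -0.1303 slope deg -1.63 rms 0.0003
plate front n 29 mid -0.0538 val 0.5779 slope deg 0.51 rms 0.0002
neck L n 9 mid 0.572 val -0.0626 slope deg -7.61 rms 0.0011
neck R n 10 mid 0.5729 val -0.0812 slope deg 0.59 rms 0.0004
grip top [ 0.53093857 -0.07169015  0.05264729] 0.05262560474609193 [ 9.9939799e-01 -3.4693185e-02  5.3093854e+02 -7.1690147e+01]
postL [ 0.5949 -0.0307  0.0462] [ 0.59888679 -0.03817799  0.04573942] [0.01965501 0.0303195  0.00844723]
postR [ 0.5971 -0.0885  0.047 ] [ 0.59737633 -0.08638567  0.04571933] [0.02052677 0.02409918 0.0099292 ]
tray 415 ((597.739501953125, 187.8042755126953), (76.83638000488281, 200.6839599609375), 86.91907501220703)
[0.59434226 0.22266625 0.01866366] -2.1813552693438067 0.498550512416471 0.6985070420617947
[0.60271974 0.15214478 0.0183265 ] -1.8156371793028976 0.4974919500025636 0.6952512043742484
```

```bash
cat >> h.py <<'E'
from scipy.spatial.transform import Rotation as Rt
def Q(deg):
    q=(Rt.from_euler("z",deg,degrees=True)*Rt.from_quat([0,1,0,0])).as_quat(); return np.array([q[3],q[0],q[1],q[2]])
def st(tag=""):
    s=env.get_state(); print(tag,"t%.2f"%s["time"],"p",np.round(s["tcp_pos"],4),"F",np.round(s["force"],1),"T",np.round(s["torque"],2),"op %.4f"%s["opening"],"gf %.0f"%s["gripper_force"]); return s
E
python3 - <<'E'
from h import *
q=Q(-2.0)
for p in([.531,-.0717,.2],[.531,-.0717,.088],[.428,-.058,.088],[.428,-.058,.2],[.536,.19,.086]):
    for a in(-2,178):
        s=kin.inverse_kinematics(np.array(p),Q(a)); print(p,a,None if s is None else np.round(s,2))
env.reach(np.array([.531,-.0717,.2]),q); st("above")
env.movel(np.array([.531,-.0717,.088]),velocity=.12,stop_force=6); st("down")
env.grip(.03,f_grip=25); st()
env.grip(0.0,f_grip=60); st("grip")
E
```

```text
[0.531, -0.0717, 0.2] -2 [-0.34  0.41  0.45  2.01 -0.25  0.78  1.79]
[0.531, -0.0717, 0.2] 178 [-0.71  0.57  0.98  2.03 -0.62  0.87 -0.99]
[0.531, -0.0717, 0.088] -2 [-0.17  0.57  0.24  2.05 -0.25  0.55  1.78]
[0.531, -0.0717, 0.088] 178 [-0.36  0.62  0.49  2.06 -0.52  0.58 -1.11]
[0.428, -0.058, 0.088] -2 [-0.23  0.47  0.26  2.29 -0.29  0.42  1.81]
[0.428, -0.058, 0.088] 178 [-0.5   0.54  0.6   2.3  -0.68  0.48 -0.95]
[0.428, -0.058, 0.2] -2 [-0.45  0.24  0.51  2.24 -0.18  0.7   1.72]
[0.428, -0.058, 0.2] 178 [-0.83  0.36  1.    2.26 -0.45  0.74 -1.12]
[0.536, 0.19, 0.086] -2 [-0.51  0.6   0.08  1.96 -0.08  0.58  1.16]
[0.536, 0.19, 0.086] 178 [-0.82  0.66  0.5   1.99 -0.52  0.62 -1.59]
above t2.74 p [ 0.5313 -0.0708  0.2   ] F [-0.1  0.2 -0. ] T [0.02 0.04 0.01] op 0.0855 gf 0
down t3.83 p [ 0.5314 -0.0718  0.0886] F [-0.8 -0.6  0.3] T [ 0.04 -0.01 -0.04] op 0.0853 gf 0
 t4.40 p [ 0.531  -0.0717  0.088 ] F [0.1 0.6 0.5] T [-0.04 -0.07  0.01] op 0.0300 gf 0
grip t4.68 p [ 0.531  -0.0716  0.0881] F [-0.6  0.3  3.7] T [0.15 0.08 0.03] op 0.0135 gf 58
```

Run:
```python
from h import *
q=Q(-1.8)
b=env.movel(np.array([.531,-.0587,.0885]),velocity=.02,rot=q,stop_force=8); print(b); st("lat")
env.dwell(.3); st("lat")
d=np.array([np.cos(np.radians(-1.8)),np.sin(np.radians(-1.8)),0]); p=env.get_state()["tcp_pos"]; p[2]=.0885
for k in(.012,.018,.024,.030):
    b=env.movel(p-d*k,velocity=.02,rot=q,stop_force=8); s=st("draw %.3f %s"%(k,b))
    if b: break
```

```text
False
lat t5.48 p [ 0.5308 -0.0582  0.0884] F [ 0.1  0.3 -0.7] T [-0.04  0.13  0.02] op 0.0130 gf 58
lat t5.78 p [ 0.5308 -0.0584  0.0884] F [-0.4  0.5 -3.1] T [0.17 0.23 0.09] op 0.0134 gf 58
draw 0.012 False t6.54 p [ 0.5187 -0.0582  0.0885] F [ 0.3 -1.4 -2.8] T [-0.24  0.18 -0.11] op 0.0135 gf 58
draw 0.018 False t6.99 p [ 0.5124 -0.0577  0.0885] F [-0.9 -0.  -3. ] T [0.03 0.15 0.  ] op 0.0137 gf 58
draw 0.024 False t7.44 p [ 0.5064 -0.0576  0.0885] F [-0.4  0.2 -2.1] T [0.02 0.19 0.03] op 0.0132 gf 58
draw 0.030 False t7.89 p [ 0.5005 -0.0575  0.0885] F [ 1.1 -1.1 -2. ] T [-0.04  0.18  0.02] op 0.0132 gf 58
```

Run:
```python
from h import *
b,d=camera("side"); cv2.imwrite("pics/s1.png",cv2.resize(b[150:290,190:377],(800,600),interpolation=cv2.INTER_CUBIC))
```

```text
(no output)
```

View pics/s1.png

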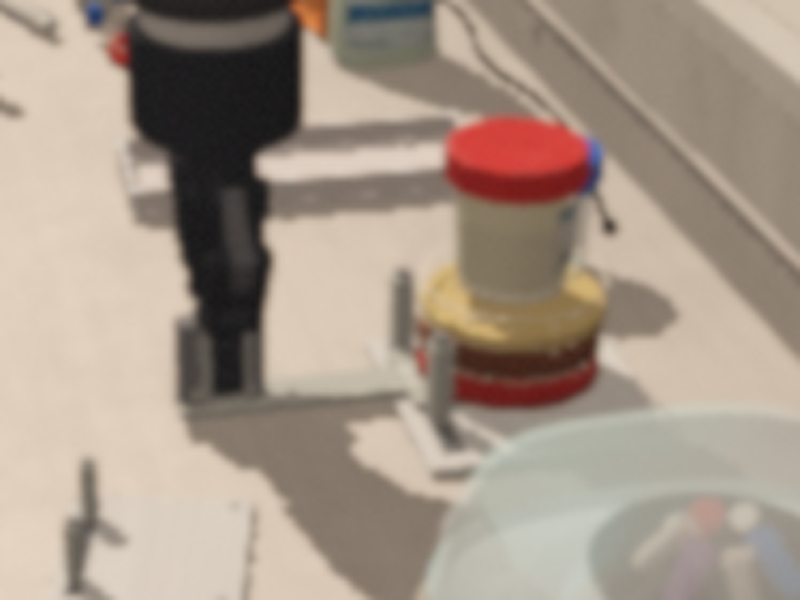

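The stack is upright and resting on the posts (around (510,330)). The paddle is being drawn with the grip held at (220,370), and its shoulders have already entered the gap. I continue drawing.

Run:
```python
from h import *
q=Q(-1.8); d=np.array([np.cos(np.radians(-1.8)),np.sin(np.radians(-1.8)),0]); p=np.array([.5308,-.0584,.0885])
for k in(.045,.06,.075,.09,.103):
    b=env.movel(p-d*k,velocity=.03,rot=q,stop_force=9); s=st("draw %.3f %s"%(k,b))
    if b: break
if k==.103 and not b:
    env.dwell(.2); st()
    b,d=camera("side"); cv2.imwrite("pics/s2.png",cv2.resize(b[150:290,190:377],(800,600),interpolation=cv2.INTER_CUBIC))
```

```text
draw 0.045 False t8.59 p [ 0.4854 -0.057   0.0885] F [ 1.5  0.3 -2.4] T [-0.06  0.13  0.01] op 0.0130 gf 58
draw 0.060 False t9.24 p [ 0.4697 -0.0565  0.0884] F [-1.8 -0.5 -0.7] T [-0.07  0.43  0.01] op 0.0133 gf 59
draw 0.075 False t9.89 p [ 0.4553 -0.056   0.0884] F [-1.2 -0.5 -1.7] T [ 0.01  0.49 -0.03] op 0.0129 gf 59
draw 0.090 False t10.54 p [ 0.441  -0.0556  0.0886] F [-0.4 -0.5 -1.1] T [0.04 0.06 0.03] op 0.0136 gf 59
draw 0.103 False t11.12 p [ 0.4279 -0.0552  0.0886] F [-0.1 -0.7 -1. ] T [-0.04  0.04  0.05] op 0.0132 gf 59
 t11.32 p [ 0.4281 -0.0552  0.0885] F [ 0.2 -0.5 -1.7] T [0.01 0.12 0.02] op 0.0134 gf 59
```

View pics/s2.png

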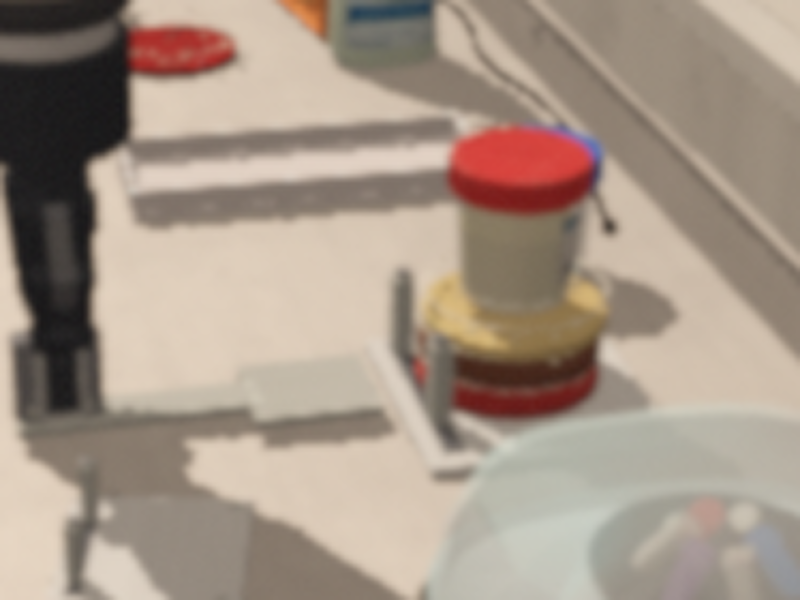

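The paddle is free of the plate (tail at (380,385)), and the stack is upright on the plate behind the posts. Next I lift it and carry it to the tray.

Run:
```python
from h import *
a=-2.2; q=Q(a); x,y=.5362,.1902
env.movel(np.array([.428,-.0552,.16]),velocity=.08); st("lift")
env.movel(np.array([.43,y,.16]),velocity=.12,rot=q); st("over")
env.movel(np.array([x,y,.16]),velocity=.1); 
env.movel(np.array([x,y,.115]),velocity=.08,stop_force=8); env.dwell(.2); st("above tray")
for n in("side","top"):
    b,d=camera(n); np.savez(f"{n}3.npz",b=b,d=d)
b=np.load("side3.npz")["b"]; t=np.load("top3.npz")["b"]
A=cv2.resize(b[130:250,190:350],(400,300),interpolation=cv2.INTER_CUBIC);B=cv2.resize(t[120:240,160:320],(400,300),interpolation=cv2.INTER_CUBIC)
cv2.imwrite("pics/m3.png",np.hstack([A,B]))
```

```text
lift t12.42 p [ 0.4277 -0.0552  0.1597] F [-1.  -0.3 -1.7] T [ 0.06  0.06 -0.02] op 0.0136 gf 59
over t14.61 p [0.43   0.1896 0.16  ] F [ 0.2  0.2 -2.1] T [ 0.05  0.08 -0.  ] op 0.0132 gf 59
above tray t16.73 p [0.5365 0.1903 0.1155] F [ 1.  -0.6 -0.9] T [-0.05  0.1   0.  ] op 0.0130 gf 59
```

View pics/m3.png

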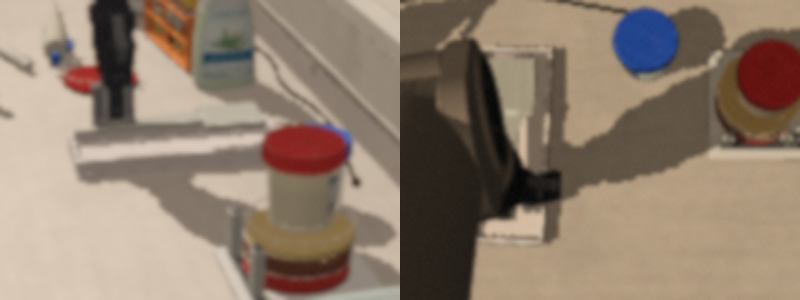

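Left: the grip is held at (112,100) with the paddle over the tray. Right: the blade at (515,85) lies inside the tray outline, whose right wall is near x=550. I check the blade edge by depth, then lower.

Run:
```python
from h import *
w=cloud("top",np.load("top3.npz")["d"]); z=w[...,2]
m=(z>.028)&(z<.045)&(w[...,0]>.6)&(w[...,0]<.72)&(w[...,1]>.13)&(w[...,1]<.24); p=w[m]
print(len(p),np.percentile(p,[2,50,98],axis=0).round(4))
x,y=.5362,.1902
env.movel(np.array([x,y,.092]),velocity=.05,stop_force=8); st("1")
print(env.movel(np.array([x,y,.0855]),velocity=.015,stop_force=4)); st("2")
```

```text
390 [[0.6045 0.162  0.0359]
 [0.6494 0.1796 0.0394]
 [0.6782 0.2003 0.0423]]
1 t17.44 p [0.5362 0.1901 0.0918] F [ 0.6 -0.4 -1.1] T [-0.05  0.08 -0.05] op 0.0135 gf 59
True
2 t17.87 p [0.5362 0.1903 0.0861] F [ 0.5 -0.   4.7] T [-0.01  0.12 -0.01] op 0.0135 gf 59
```

Run:
```python
from h import *
env.grip(.03,f_grip=20); st("rel"); env.dwell(.2)
b=env.movel(np.array([.5362,.1902,.16]),velocity=.06,stop_force=6); print(b); st("up")
if not b:
    env.movel(np.array([.45,.3,.25]),velocity=.15); env.dwell(.3); st("away")
    for n in("side","top"):
        b,d=camera(n); np.savez(f"{n}4.npz",b=b,d=d)
    b=np.load("side4.npz")["b"]; t=np.load("top4.npz")["b"]
    A=cv2.resize(b[130:250,190:350],(400,300),interpolation=cv2.INTER_CUBIC);B=cv2.resize(t[120:240,160:320],(400,300),interpolation=cv2.INTER_CUBIC)
    cv2.imwrite("pics/m4.png",np.hstack([A,B]))
```

```text
rel t18.18 p [0.5354 0.19   0.0853] F [-0.4  1.1  0.4] T [-0.02  0.   -0.02] op 0.0297 gf 0
False
up t19.77 p [0.536  0.1901 0.1596] F [-0.  -0.4 -0.2] T [ 0.03  0.02 -0.03] op 0.0298 gf 0
away t21.32 p [0.4502 0.2996 0.2498] F [ 0.7 -0.6  0.4] T [ 0.01 -0.01 -0.02] op 0.0298 gf 0
```

View pics/m4.png

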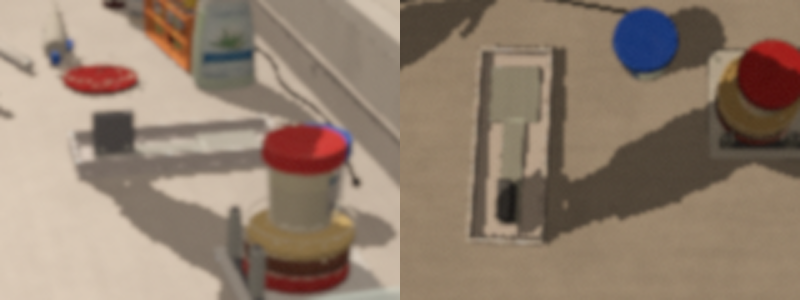

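The paddle lies flat inside the tray: blade at (515,95), grip at (507,200). The stack is upright on the stand at right (300,200), and cup_2 has not moved. I hand the job in.

```bash
python3 -c "
from h import *
print(job.job_done())"
```

```text
the job is handed in; nothing more can be done
None
```

I drew the paddle out through the posts without catching a shoulder and laid it flat in the tray. The stack is still upright on the stand and cup_2 hasn't moved; I handed the job in at about 21 s of the 67 s allowed.

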